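# Turn a cart wheel by its spokes until the valve stem stands straight up

## Task

Get the cart wheel on the bench stand ready for inflating: with the fingertips, push on its spokes, going on to the next spoke as needed, and turn the wheel until the tyre's valve is at the very bottom of the rim, straight below the axle, so that its stem points straight up at the hub. The tyre has just been fitted and is still flat, so do not push on the rubber or on the valve, and do not drag the wheel along its axle, which has no nut on yet. Lift nothing, leave the things lying about on the bench where they are, and finish with the wheel at rest and the hand clear.

Things in the scene. Friction and masses are not known exactly. Their poses are not given: they have to be found in the camera images.
- stand: Yellow A-frame wheel stand bolted to the bench, yaw 0.4 to 0.9 rad. Origin on the bench under the middle of its 360 mm wide foot bar; x level along the axle from the wheel's open front to the frame, y level to the left when looking along x, z up. The stub axle, 205 mm high, carries the upright wheel on the robot's side; the whole frame lies behind the wheel (x > -40 mm).
- hub (a point): Centre of the wheel: on the axle, 205 mm above the bench, 75 mm in front of the stand's origin, in the mid-plane of the tyre. Its axes turn with the wheel; x is the stand's x. Hub radius 36 mm, its front 24 mm in front (-x) of this point. Cast aluminium rim, inner radius 116 mm. The wheel can be drawn forward off its axle; drag of about 15 N holds it.
- spoke (a point): Middle of the front face of the spoke that lies +0.628 rad from the valve (see the joint), 80 mm from the axle. Five equal straight metal spokes, 72 degrees apart, run from hub to rim: 16 mm wide (26 at the rim), 30 mm deep along the axle, from 24 mm in front of the wheel's mid-plane to 6 mm behind it. The gaps between are open right through; the stand's legs are 60 mm behind the mid-plane.
- wheel (a joint): Wheel angle, rad, about the stand's x. At 0 or any whole turn (6.283) the valve is at the bottom, stem straight up; growing values carry it from the bottom to the left (+y), over the top at 3.14. Spokes lie +-0.628, +-1.885 and 3.142 from the valve. Turns endlessly both ways; about 2 N at 85 mm radius turns it, it stops where it is left, hardly coasting. Starts at 1.75 to 4.53.
- valve: The tyre's valve: rubber stem with black cap, 11 mm thick (15 mm at its foot), 40 mm long, standing out of the rim's inner face towards the hub, midway between two spokes and in the wheel's mid-plane. Origin at its foot on the rim, 116 mm from the axle; its z axis runs along the stem towards the hub.
- valve_tip (a point): End of the valve's cap, 76 mm from the axle.
- tyre: The black rubber tyre, origin at the wheel's centre, turns with the wheel: outside diameter 340 mm, inside radius 132 mm, 38 mm wide (19 mm to each side of the wheel's mid-plane, so the spokes' fronts stand 5 mm prouder).
- spray_c (a point): Centre of a steel spray can, 66 mm diameter, 170 mm tall, upright behind the stand; leave alone.
- tin_c (a point): Centre of a small open steel dish, 90 mm wide, 50 mm tall; leave alone.
- disc_c (a point): Centre of a grinding disc lying flat, 115 mm diameter, 6 mm thick; leave alone.
- offcut_c (a point): Centre of a lying offcut of square steel tube, 110 x 40 x 40 mm; leave alone.
- pliers_c (a point): Middle of locking pliers lying flat, 190 mm long, about 20 mm high; leave alone.
- hammer_c (a point): Middle of a lying hammer, about 260 mm long; leave alone.
- spanner_c (a point): Middle of a spanner lying flat in front of the wheel, about 180 mm long; leave alone.

How it is judged (in metres and radians):
At the end, for the whole second after the job is handed in: The valve is at the bottom of the wheel with its stem within 8 degrees (0.14 rad) of straight up, the wheel is still and within 8 mm of its place along the axle (angle between valve's own z axis and vertical below 0.14 rad and z of valve_tip in the frame of stand below 0.205 m and velocity of joint wheel between -0.05 and 0.05 rad/s and x of hub in the frame of stand above -0.083 m); the robot touches nothing.
It fails at once if the tyre's rubber is pushed with more than 5 N (contact force between any of the fingers, the arm and tyre above 5 N).
It fails at once if the valve is pushed with more than 2 N (contact force between any of the fingers, the arm and valve above 2 N).
It fails at once if the wheel is dragged more than 8 mm along its axle (x of hub in the frame of stand below -0.083 m).
It fails at once if a thing lying about on the bench is lifted, carried or shoved by more than 25 mm (distance of any of spray_c, tin_c, disc_c, offcut_c, pliers_c, hammer_c, spanner_c from where it was at the start of the episode above 0.025 m).
It also fails if it takes over 56 s, if anything falls off the work surface, if the arm or the gripper's body presses on something with over 40 N, if the wrist force passes 120 N, or if a joint passes its speed limit or range.

## Robot

A 6-joint arm with a two-finger parallel gripper is mounted at the origin on the work surface. World frame = base frame: x ahead of the robot, y to its left, z up, the work surface at z = 0. Lengths are in m, angles in degrees, forces in N, time in s.
With the tool pointing down it reaches from about 0.25 to 0.725 m from the base axis. Payload 9.7 kg.
Tool frame: the origin (TCP) lies at the very end of the fingers, on their centre line; the grasp point (between the pads) lies 19 mm behind it (bot.grip_point_offset is the distance from the TCP to the grasp point, in m); y points along the fingers, x is the direction in which the jaws open and shut, and the axes are right-handed (so a half turn about y gives the same grasp; the last joint's range is limited). The gripper opens to 85 mm and grips with 20 to 120 N. Pads are 22 mm wide; open, the fingers measure 114 mm over their backs; the gripper's body (76 mm by 85 mm) begins 54 mm behind the grasp point. The pads swing forward as they close: fully open they stand 13 mm farther back than shut.
Start: joints at [64.286, 4.979, 10.078, 95.1, 0, 90], TCP at [0.239, 0.496, 0.231] pointing down, gripper open.
Joint ranges: [-179.16, 179.16], [-48.56, 103.87], [-65.8, 70.77], [-126.05, 130.52], [-82.76, 87.17], [-180, 180]. Speed limits (degrees/s): [127.2, 127.2, 147.25, 180, 180, 180].

## Interface

Orientations are given as [roll, pitch, yaw] about the fixed x, y, z axes, in that order (R = Rz(yaw) Ry(pitch) Rx(roll)).
In Python, from workcell import bot gives the robot as it stands.
- The arm moves only by the shell command python3 -m inch 'ROWS' [FORCE]. ROWS is JSON, a list of rows, each a list of 3 entries, a list of its own where there are three numbers: the shift along the tool's x, y, z in mm, then the turn, a rotation vector about the tool's x, y, z in rad, then the finger opening in mm, from 0 to 85.4. In form: [[[x, y, z], [ax, ay, az], grip], ...]. A call has 1 to 20 rows; each row is the pose to reach, as a shift and turn from the pose measured when the call began, along the tool's axes at that moment; what a row does not reach only later rows make up. A row lasts 1/10 s, in which the tool goes at most 50 mm and 8.59 degrees, less where a joint would pass 70% of its speed; a pose out of reach is approached as far as the arm can. A call with a gripper value outside its range is refused whole. The fingers move at their own pace and stop on an object; FORCE is the grip in N (left out, the last holds). Time passes only in rows, so rows that repeat a pose let the fingers close. It gives the time, the measured TCP pose, the force and the opening at its end, in the units of the state.
- bot.get_obs(): the state, without advancing time (a new reading comes with each control period).
- bot.camera(name): name is "scene" or "top" or "wrist"; returns a dict with "frame" (480x640x3 uint8, red, green, blue), "mtx" (3x3 intrinsics, pixels), "k1" (the pictures are not rectified: a ray, as slopes to the right and down, at radius r is drawn at 1 + k1 r^2 times it, then the intrinsics apply), "origin" and "orientation" of the camera in the world. Camera axes: x right, y down, z forward; pixel columns grow to the right and rows downward; lengths in m; the calibration is good to about 2 mm. A picture is of the moment at which its call begins. There is no depth.
- bot.job_done(): hands the job in, once; it reports no verdict.
Trained networks look in a picture, given as the dict that the camera call returned (one of the last four; its "shot" number tells which), for a name from the list of things; names that differ only in an ending like _2 or _b are one class to them, and where a whole thing is asked for, a point or a joint stands for the part that bears it (a point fixed in the world has none). Each returns a list of dicts, best first, with "confidence" (0 to 1); they miss things now and then, are a little off and sometimes report something else, mostly with a low value. They report only what shows in the picture. A call takes as long as a camera call.
- bot.search_frame(picture, name): "box" ([left, top, right, bottom] in pixels, round what is visible of it).
- bot.cut_out(picture, name): "region" (480x640 bool, what is visible of it) and "box" ([left, top, right, bottom] in pixels, round what is visible of it).
The state is a dict: "time": time; "q": joint angles; "qd": joint speeds; "joint_efforts": joint torques, N m; "ee_pos": TCP position; "tcp_rot": TCP orientation; "wrist_force": force on the tool from outside, world axes, zero at the start; "torque": the same for the moment, N m; "opening": finger opening in m.
Only numpy, scipy, OpenCV 4.12 (cv2) and the standard library are available. Lean on these libraries where they do the work, as an engineer would, in place of code of your own. Each camera call takes 0.05 s, during which the arm holds its last target. There are 200 camera calls.

## Working session

There is one attempt and no reset: what is moved stays moved. The work goes in short steps, Python scripts to look and compute and a shell command to move; the robot and the scene stay as the last step left them, time stands still between calls to the robot, and variables do not carry over. Pictures are saved under pics/ and viewed, about 8 in all and at most 12, crops included, and the job is handed in when it is done.

```bash
mkdir -p pics; ls; cat > h.py <<'E'
import numpy as np,cv2
from workcell import bot
from scipy.spatial.transform import Rotation as R
def Rc(c):
    o=np.array(c["orientation"],float)
    return o if o.shape==(3,3) else R.from_euler('xyz',o,degrees=True).as_matrix()
def proj(c,P):
    p=(np.atleast_2d(P)-np.array(c["origin"]))@Rc(c)
    s=p[:,:2]/p[:,2:]; s=s*(1+c["k1"]*(s**2).sum(1,keepdims=True))
    m=np.array(c["mtx"]); return s@m[:2,:2].T+m[:2,2]
def ray(c,uv):
    m=np.array(c["mtx"]); d=(np.atleast_2d(uv)-m[:2,2])/[m[0,0],m[1,1]]; s=d.copy()
    for _ in range(20): s=d/(1+c["k1"]*(s**2).sum(1,keepdims=True))
    v=np.c_[s,np.ones(len(s))]@Rc(c).T
    return np.array(c["origin"]),v/np.linalg.norm(v,axis=1,keepdims=True)
def onz(c,uv,z):
    o,v=ray(c,uv); return o+v*((z-o[2])/v[:,2:])
def save(c,n,crop=None,f=1):
    im=c["frame"][:,:,::-1]
    if crop: im=im[crop[1]:crop[3],crop[0]:crop[2]]
    cv2.imwrite("pics/"+n,cv2.resize(im,None,fx=f,fy=f,interpolation=cv2.INTER_CUBIC))
E
python3 - <<'E'
from h import *
print({k:np.round(v,3) if not isinstance(v,dict) else v for k,v in bot.get_obs().items()})
for n in ["scene","top"]:
    c=bot.camera(n); save(c,n+".png"); print(n,c["origin"],c["orientation"],c["mtx"],c["k1"])
    for t in ["stand","hub","spoke","valve","valve_tip","tyre","wheel","spray_c","tin_c","disc_c","offcut_c","pliers_c","hammer_c","spanner_c"]:
        r=bot.search_frame(c,t); print(t,[(np.round(d["box"]).tolist(),round(d["confidence"],2)) for d in r[:2]])
E
```

```text
pics
{'time': np.float64(0.0), 'q': array([ 6.4286e+01,  5.0110e+00,  1.0034e+01,  9.5099e+01, -1.0000e-03,
        9.0001e+01]), 'qd': array([ 0.037,  0.005, -0.039, -0.07 ,  0.044, -0.051]), 'joint_efforts': array([ 0.0000e+00, -5.2038e+01,  4.6482e+01,  1.6000e-02,  0.0000e+00,
       -0.0000e+00]), 'ee_pos': array([0.239, 0.495, 0.231]), 'tcp_rot': array([-9.0001e+01,  7.6000e-02,  6.4285e+01]), 'wrist_force': array([ 0.193, -0.266,  1.288]), 'torque': array([ 0.009,  0.032, -0.055]), 'opening': np.float64(0.085)}
scene [1.45649576 0.11933438 0.96450341] [-130.9391949    -0.88991111  102.03489695] [[444.77615237   0.         313.57896487]
 [  0.         444.77615237 244.39203414]
 [  0.           0.           1.        ]] -0.055329313471663234
stand [([266.0, 175.0, 391.0, 342.0], 0.56)]
hub [([268.0, 174.0, 379.0, 289.0], 0.85)]
spoke [([268.0, 176.0, 377.0, 289.0], 0.83)]
valve [([248.0, 205.0, 270.0, 241.0], 0.53)]
valve_tip []
tyre [([376.0, 300.0, 416.0, 337.0], 0.7), ([268.0, 174.0, 375.0, 288.0], 0.59)]
wheel [([270.0, 176.0, 374.0, 288.0], 0.64)]
spray_c [([316.0, 293.0, 
[... 453 characters left out ...]
    0.           1.        ]] -0.03597863419536909
stand [([214.0, 152.0, 346.0, 278.0], 0.71)]
hub [([230.0, 151.0, 344.0, 280.0], 0.95)]
spoke [([230.0, 149.0, 343.0, 281.0], 0.86)]
valve []
valve_tip []
tyre [([228.0, 147.0, 343.0, 278.0], 0.89)]
wheel [([229.0, 148.0, 345.0, 277.0], 0.97), ([214.0, 153.0, 343.0, 279.0], 0.21)]
spray_c [([250.0, 120.0, 284.0, 166.0], 0.8)]
tin_c [([358.0, 172.0, 394.0, 210.0], 0.71)]
disc_c [([179.0, 182.0, 226.0, 229.0], 0.84)]
offcut_c [([132.0, 313.0, 180.0, 348.0], 0.63)]
pliers_c [([394.0, 291.0, 420.0, 372.0], 0.96)]
hammer_c [([460.0, 192.0, 494.0, 299.0], 0.85), ([249.0, 117.0, 284.0, 166.0], 0.42)]
spanner_c [([296.0, 224.0, 353.0, 278.0], 0.63)]
```

View pics/scene.png

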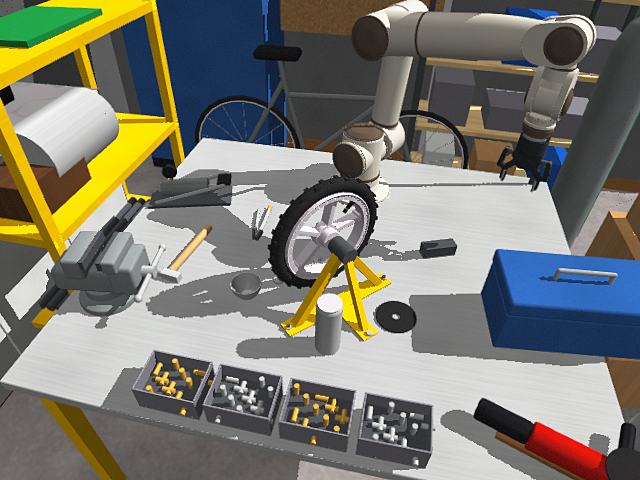

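View pics/top.png

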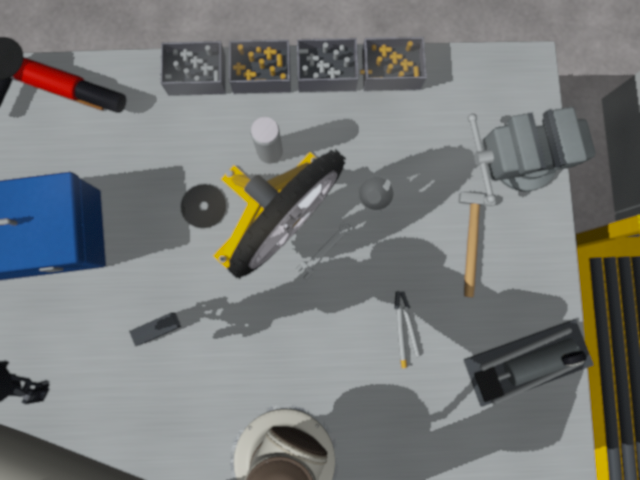

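The scene view shows the wheel from behind. The valve is at about (350,208), upper right, which is +y, so the wheel angle is roughly 2.3. The top view shows the tyre at (228–343, 147–278) and the spanner at (325,250). Next I fit the stand pose.

```bash
cat > w.py <<'E'
from h import *
from scipy.optimize import least_squares
t=np.linspace(0,2*np.pi,121)
def fr(p):  # stand pose x,y,yaw -> R, origin
    return R.from_euler('z',p[2]).as_matrix(),np.array([p[0],p[1],0])
def W(p,r,a,x):  # radius, wheel angle direction a (0=bottom, +->+y), offset x from midplane
    Rm,o=fr(p); r,a,x=np.broadcast_arrays(r,a,x)
    L=np.c_[np.ravel(-.075+x),np.ravel(r*np.sin(a)),np.ravel(.205-r*np.cos(a))]
    return L@Rm.T+o
def draw(c,p,th,n,crop,f):
    im=cv2.resize(c["frame"][:,:,::-1][crop[1]:crop[3],crop[0]:crop[2]],None,fx=f,fy=f,interpolation=cv2.INTER_CUBIC)
    def pl(P,col):
        q=((proj(c,P)-[crop[0],crop[1]])*f).astype(int); cv2.polylines(im,[q.reshape(-1,1,2)],False,col,1)
    for r,x,col in[(.17,-.019,(0,0,255)),(.17,.019,(0,128,255)),(.116,-.019,(255,0,0)),(.036,-.024,(255,255,0))]: pl(W(p,r,t,x),col)
    pl(W(p,np.array([.076,.116]),th,0),(0,255,0))
    for k in range(5): pl(W(p,np.array([.036,.116]),th+.6283+k*1.2566,-.024),(255,0,255))
    cv2.imwrite("pics/"+n,im)
E
python3 - <<'E'
from w import *
S=bot.camera("scene");T=bot.camera("top")
bx=[]
for c,n in((S,"wheel"),(T,"tyre")):
    b=[]
    for nm in("tyre","wheel","hub","spoke"):
        for d in bot.cut_out(c,nm)[:1]:
            m=d["region"]; ys,xs=np.nonzero(m); q=[xs.min(),ys.min(),xs.max()+1,ys.max()+1]; print(nm,q,m.sum(),round(d["confidence"],2)); b.append(q)
b1=np.array([268,174,376.5,288.5]);b2=np.array([229,148,344,278.5])
def res(p):
    P=np.r_[W(p,.17,t,-.019),W(p,.17,t,.019)]
    o=[]
    for c,b in((S,b1),(T,b2)):
        q=proj(c,P); o+=list(np.r_[q.min(0),q.max(0)]-b)
    return o
s=least_squares(res,[.55,.07,.65],loss='soft_l1',x_scale=[.1,.1,.3]);print(s.x,np.round(s.fun,1),np.round(res(s.x),1))
p=s.x;np.save("p.npy",p)
_=W(p,0,0,0);print("hub",_)
draw(S,p,2.4,"s2.png",(250,160,400,300),5)
E
```

```text
tyre [np.int64(268), np.int64(175), np.int64(378), np.int64(289)] 3458 0.69
wheel [np.int64(268), np.int64(175), np.int64(378), np.int64(288)] 6762 0.55
hub [np.int64(267), np.int64(175), np.int64(378), np.int64(289)] 6855 0.65
tyre [np.int64(228), np.int64(149), np.int64(345), np.int64(279)] 3472 0.87
wheel [np.int64(227), np.int64(150), np.int64(345), np.int64(279)] 5440 0.9
hub [np.int64(228), np.int64(150), np.int64(345), np.int64(278)] 5365 0.8
spoke [np.int64(228), np.int64(149), np.int64(345), np.int64(278)] 5284 0.81
[0.59893501 0.02749592 0.85759573] [-0.  -0.8  0.7  1.5 -0.5 -1.7  2.1  5.5] [-0.  -0.8  0.7  1.5 -0.5 -1.7  2.1  5.5]
hub [[ 0.54986568 -0.02922447  0.205     ]]
```

View pics/s2.png

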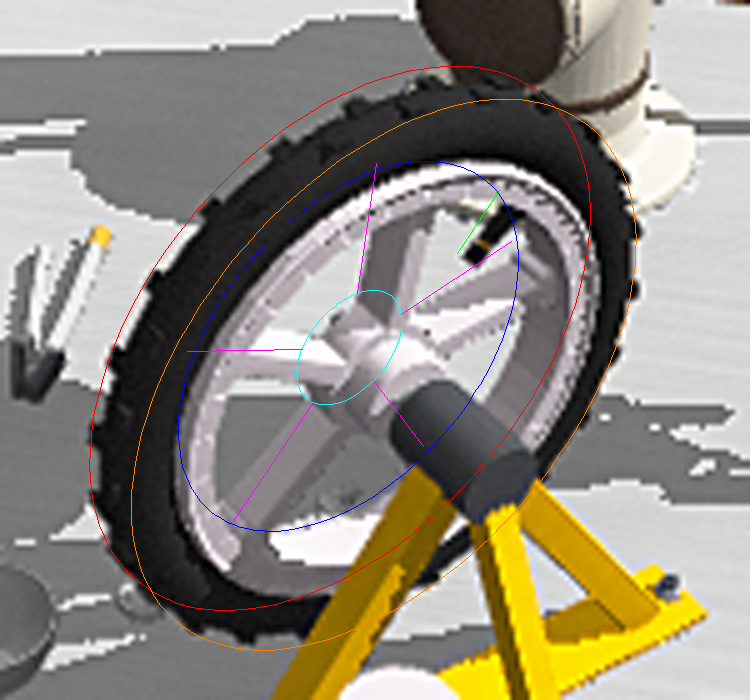

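The box fit is skewed: the overlay shows the red and orange rims leaning relative to the tyre. I'll refit with support functions of the mask in many directions.

```bash
python3 - <<'E'
from w import *
S=bot.camera("scene");T=bot.camera("top")
a=np.linspace(0,2*np.pi,36,endpoint=False);D=np.c_[np.cos(a),np.sin(a)]
M=[]
for c in(S,T):
    m=bot.cut_out(c,"tyre")[0]["region"]
    n,l,st,_=cv2.connectedComponentsWithStats(m.astype(np.uint8));m=l==1+np.argmax(st[1:,4])
    ys,xs=np.nonzero(m);M.append((c,(np.c_[xs,ys]@D.T).max(0)))
def res(p):
    P=np.r_[W(p,.168,t,-.019),W(p,.168,t,.019)]
    return np.concatenate([(proj(c,P)@D.T).max(0)-h for c,h in M])
best=min((least_squares(res,[.55,.03,y],loss='soft_l1',x_scale=[.1,.1,.3]) for y in(.4,.6,.8)),key=lambda s:s.cost)
p=best.x;r=best.fun;print(p,best.cost);print(np.round(res(p)[:36]),np.round(res(p)[36:]))
np.save("p.npy",p);print("hub",W(p,0,0,0))
def dr(th,n):
    draw(S,p,th,"a.png",(250,160,400,300),3.5);draw(T,p,th,"b.png",(215,135,360,290),3.5)
    A=cv2.imread("pics/a.png");B=cv2.imread("pics/b.png");h=max(A.shape[0],B.shape[0])
    pad=lambda I:cv2.copyMakeBorder(I,0,h-I.shape[0],0,0,0)
    I=np.hstack([pad(A),pad(B)]);cv2.imwrite("pics/"+n,cv2.resize(I,None,fx=min(1,800/I.shape[1]),fy=min(1,800/I.shape[1])))
dr(2.3,"s3.png")
E
```

```text
[0.6024751  0.02648367 0.82278346] 69.88957178054343
[ 1.  1.  1.  2.  3.  5.  6.  3.  3.  2.  2.  1. -0. -1. -1. -1. -1. -1.
  0.  0.  0.  0.  1.  1.  1.  1.  0.  0.  0. -0. -1. -1. -1. -0.  0.  1.] [ 3.  3.  2.  1.  4.  5.  5.  5.  4.  4.  3.  2.  0. -1. -1. -0. -0.  0.
  1.  1.  1.  0. -0.  1.  2.  2.  2.  2.  1.  1. -0. -2. -1.  0.  1.  2.]
hub [[ 0.55146134 -0.02849447  0.205     ]]
```

View pics/s3.png

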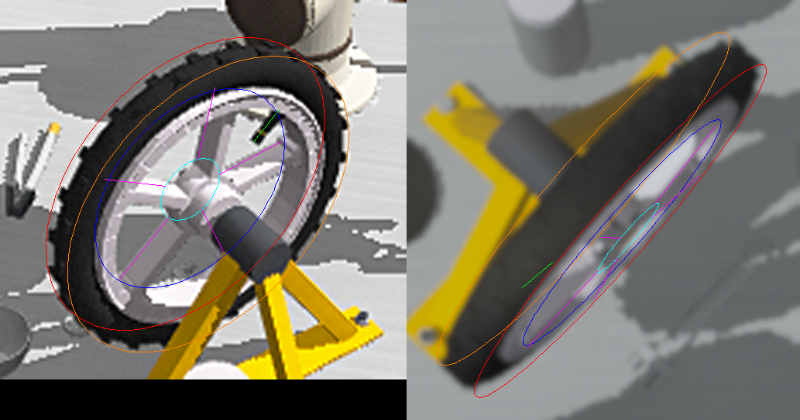

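The overlay drew front-face circles while the scene camera sees the back, and it ignored the tyre's rounded shoulders. I'll refit with a rounded section and draw the back faces.

```bash
python3 - <<'E'
from w import *
S=bot.camera("scene");T=bot.camera("top")
a=np.linspace(0,2*np.pi,36,endpoint=False);D=np.c_[np.cos(a),np.sin(a)]
M=[]
for c in(S,T):
    m=bot.cut_out(c,"tyre")[0]["region"]
    n,l,st,_=cv2.connectedComponentsWithStats(m.astype(np.uint8));m=l==1+np.argmax(st[1:,4])
    ys,xs=np.nonzero(m);M.append((c,(np.c_[xs+.5,ys+.5]@D.T).max(0)))
def res(p):
    P=np.r_[W(p,.156,t,-.019),W(p,.168,t,-.010),W(p,.168,t,.010),W(p,.156,t,.019)]
    return np.concatenate([(proj(c,P)@D.T).max(0)-h for c,h in M])
best=min((least_squares(res,[.55,.03,y],loss='soft_l1',x_scale=[.1,.1,.3]) for y in(.4,.6,.8)),key=lambda s:s.cost)
p=best.x;print(p,best.cost);print(np.round(res(p)[:36]),np.round(res(p)[36:]))
np.save("p.npy",p);print("hub",W(p,0,0,0))
v=bot.cut_out(S,"valve")
print([(d["box"],d["confidence"]) for d in v[:3]])
# valve angle by hand pixels: tip approx (250+257/3.5... ) grid search
tip=np.array([250+255/3.5,160+140/3.5]);foot=np.array([250+275/3.5,160+116/3.5])
g=np.linspace(1.5,4.6,311)
e=[np.linalg.norm(proj(S,W(p,.076,x,0))-tip)+0*np.linalg.norm(proj(S,W(p,.116,x,0))-foot) for x in g];th=g[np.argmin(e)];print(th,min(e),proj(S,W(p,np.array([.076,.116]),th,0)),tip,foot)
crop=(250,160,400,300);f=5
im=cv2.resize(S["frame"][:,:,::-1][160:300,250:400],None,fx=f,fy=f,interpolation=cv2.INTER_CUBIC)
def pl(P,col): cv2.polylines(im,[((proj(S,P)-[250,160])*f).astype(int).reshape(-1,1,2)],False,col,1)
pl(W(p,.132,t,.019),(255,0,0));pl(W(p,.17,t,0),(0,0,255));pl(W(p,np.array([.076,.116]),th,0),(0,255,0))
for k in range(5): pl(W(p,np.array([.036,.116]),th+.6283+k*1.2566,.006),(255,0,255))
cv2.imwrite("pics/s4.png",im)
E
```

```text
[0.6041875  0.02625434 0.80351945] 42.982787597541446
[-1. -0. -1. -2. -1.  1.  2. -0. -1. -1. -1. -1. -1. -1. -1. -2. -1. -2.
 -1. -1. -2. -1. -1. -2. -1. -2. -2. -1. -2. -1. -2. -1. -1. -2. -2. -1.] [ 0. -0.  0.  0.  3.  0. -0. -1. -2. -2. -2. -2. -2. -2. -1. -1. -1. -1.
 -1. -1. -0.  1.  0.  0. -0. -2. -2. -2. -1. -1. -1. -1. -1. -1. -1. -0.]
hub [[ 0.55212417 -0.02773093  0.205     ]]
[]
3.1199999999999997 12.697656104921712 [[327.41077314 211.85305538]
 [328.26047759 198.93868946]] [322.85714286 200.        ] [328.57142857 193.14285714]
```

View pics/s4.png

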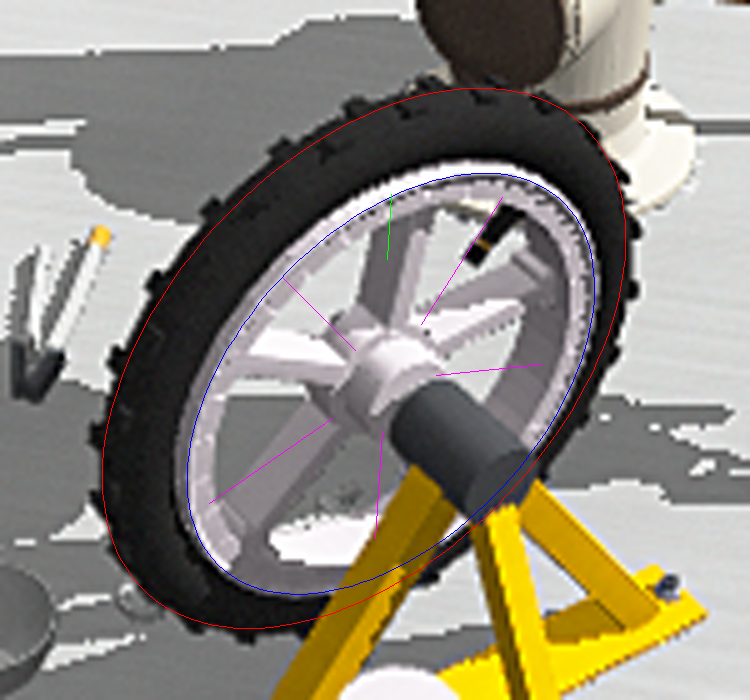

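Now the fit agrees to about 1 px. The valve tip is at (345,211) and its foot at (353,202.5). I'll compute the angle and the first approach.

```bash
cat >> w.py <<'E'
def tool(yaw,pit):  # tool y forward at yaw, pitched down by pit; x up
    f=np.array([np.cos(yaw)*np.cos(pit),np.sin(yaw)*np.cos(pit),-np.sin(pit)]);z=np.array([-np.sin(yaw),np.cos(yaw),0])
    return np.c_[np.cross(f,z),f,z]
def go(pos,Rt,o=None):
    o=o or bot.get_obs(); Rn=R.from_euler('xyz',o["tcp_rot"],degrees=True).as_matrix()
    s=Rn.T@(np.array(pos)-o["ee_pos"])*1000; return np.round(s,1),np.round(R.from_matrix(Rn.T@Rt).as_rotvec(),3)
E
python3 - <<'E'
from w import *
p=np.load("p.npy");S=bot.camera("scene")
tip=np.array([345,211]);foot=np.array([353,202.5])
g=np.linspace(1.5,4.6,621)
for r,q in((.076,tip),(.116,foot)):
    e=[np.linalg.norm(proj(S,W(p,r,x,0))-q) for x in g];print(r,g[np.argmin(e)],min(e))
T=bot.camera("top");sp=bot.search_frame(T,"spanner_c");
print("spanner",[onz(T,[d["box"][:2],d["box"][2:]],.005).round(3).tolist() for d in sp[:1]])
print(bot.get_obs()["time"])
y=p[2]
print("down30,.2",go([.30,.22,.42],tool(.6,1.57)));print("wp2",go([.30,-.15,.42],tool(.3,1.57)))
E
```

```text
0.076 2.315 2.0492742963220354
0.116 2.28 1.4630827873399064
spanner [[[0.573, -0.045, 0.005], [0.428, -0.178, 0.005]]]
2.6
down30,.2 (array([-221.6, -188.7, -174.8]), array([-0.   ,  0.522, -0.001]))
wp2 (array([-555. , -188.7, -335.4]), array([-0.   ,  0.822, -0.001]))
```

```bash
python3 -m inch '[[[0,-100,0],[0,0,0],0],[[0,-189,0],[0,0,0],0],[[0,-189,0],[0,0,0],0],[[0,-189,0],[0,0.1,0],0],[[-222,-189,-175],[0,0.52,0],0],[[-222,-189,-175],[0,0.52,0],0],[[-222,-189,-175],[0,0.52,0],0],[[-222,-189,-175],[0,0.52,0],0],[[-222,-189,-175],[0,0.52,0],0],[[-222,-189,-175],[0,0.52,0],0],[[-222,-189,-175],[0,0.52,0],0],[[-555,-189,-335],[0,0.82,0],0],[[-555,-189,-335],[0,0.82,0],0],[[-555,-189,-335],[0,0.82,0],0],[[-555,-189,-335],[0,0.82,0],0],[[-555,-189,-335],[0,0.82,0],0],[[-555,-189,-335],[0,0.82,0],0],[[-555,-189,-335],[0,0.82,0],0],[[-555,-189,-335],[0,0.82,0],0],[[-555,-189,-335],[0,0.82,0],0]]'
python3 - <<'E'
from w import *
p=np.load("p.npy");o=bot.get_obs();print(o["ee_pos"],o["tcp_rot"],o["q"].round(1) if hasattr(o["q"],'round') else o["q"],o["opening"])
for yaw,pit in((p[2]-.15,.25),):
    P=W(p,.075,4.55,-.10)[0];print(P,go(P,tool(yaw,pit)))
E
```

```text
time: 4.6
ee_pos: [0.2999, -0.1524, 0.4196]
tcp_rot: [-90.0, 0.1, 17.0]
wrist_force: [0.3, 0.6, 0.4]
opening: 0.0001
[ 0.29989535 -0.15239398  0.41955017] [-8.99634720e+01  6.96020350e-02  1.70493577e+01] [-26.9 -13.9  14.9 118.8  -0.   46. ] 0.00011771711805723121
[ 0.53598144 -0.15108967  0.21712572] (array([226.3, 202.1, -68.1]), array([ 0.234, -0.303, -1.307]))
```

```bash
python3 -m inch '[[[50,20,-20],[0.23,-0.3,-1.31],0],[[100,50,-40],[0.23,-0.3,-1.31],0],[[100,50,-40],[0.23,-0.3,-1.31],0],[[100,50,-40],[0.23,-0.3,-1.31],0],[[100,50,-40],[0.23,-0.3,-1.31],0],[[100,50,-40],[0.23,-0.3,-1.31],0],[[100,50,-40],[0.23,-0.3,-1.31],0],[[100,50,-40],[0.23,-0.3,-1.31],0],[[100,50,-40],[0.23,-0.3,-1.31],0],[[100,50,-40],[0.23,-0.3,-1.31],0],[[150,120,-60],[0.23,-0.3,-1.31],0],[[190,160,-68],[0.23,-0.3,-1.31],0],[[226,202,-68],[0.23,-0.3,-1.31],0],[[226,202,-68],[0.23,-0.3,-1.31],0],[[226,202,-68],[0.23,-0.3,-1.31],0],[[226,202,-68],[0.23,-0.3,-1.31],0],[[226,202,-68],[0.23,-0.3,-1.31],0]]'
cat > st.py <<'E'
from w import *
p=np.load("p.npy");o=bot.get_obs();Rm,c=fr(p);L=Rm.T@(o["ee_pos"]-c);y,z=L[1],L[2]-.205
Rn=R.from_euler('xyz',o["tcp_rot"],degrees=True).as_matrix();f=Rn[:,1]
print("x rel mid %.0f mm r %.0f a %.2f"%((L[0]+.075)*1e3,np.hypot(y,z)*1e3,np.arctan2(y,-z)%6.283),"yaw %.2f pit %.2f"%(np.arctan2(f[1],f[0]),-np.arcsin(f[2])),"q",np.round(o["q"],1),"F stand",np.round(Rm.T@o["wrist_force"],1),"t",o["time"])
E
python3 st.py; python3 - <<'E'
from w import *
p=np.load("p.npy");S=bot.camera("scene");save(S,"s5.png",(240,140,420,300),4);w=bot.camera("wrist");save(w,"w5.png")
E
```

```text
time: 6.3
ee_pos: [0.5359, -0.1481, 0.2149]
tcp_rot: [-89.5, -75.8, 36.9]
wrist_force: [0.0, 0.1, -0.8]
opening: -0.0001
x rel mid -98 mm r 73 a 4.58 yaw 0.65 pit 0.25 q [-45.  -16.2 -37.   41.6  73.9  28.7] F stand [ 0.1  0.  -0.8] t 6.3
```

View pics/w5.png

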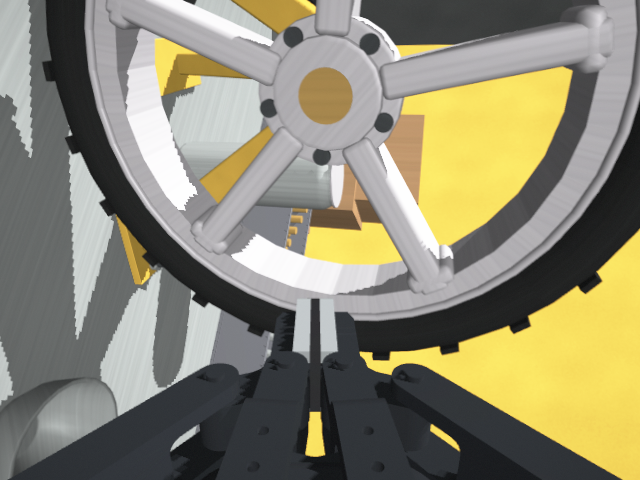

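The wrist view is rolled so that image right is up. The hub is at (325,95), with spokes toward (600,40), which is about 2.94, and (430,280), about 4.19. That confirms θ ≈ 2.30. The plan is to enter the gap beyond the 4.18 spoke and sweep one arc over the top, well away from the valve.

```bash
cat > arc.py <<'E'
from w import *
import sys
def arc(pts):  # (r,a,x) -> tool shifts mm from now
    p=np.load("p.npy");o=bot.get_obs();Rn=R.from_euler('xyz',o["tcp_rot"],degrees=True).as_matrix()
    r,a,x=np.array(pts,float).T
    print([[int(v) for v in s] for s in np.round((W(p,r,a,x)-o["ee_pos"])@Rn*1e3)])
E
python3 - <<'E'
from arc import *
p=np.load("p.npy");w=bot.camera("wrist")
print("hub px",proj(w,W(p,0,0,-.024)),"spoke ends",proj(w,W(p,.11,np.array([4.18,2.93,5.44]),-.024)))
o=bot.get_obs();print("tcp px",proj(w,o["ee_pos"]))
arc([(.07,4.80,-.085),(.07,4.80,-.06),(.07,4.80,-.04),(.07,4.80,-.02),(.07,4.80,-.002)])
E
```

```text
hub px [[323.99164433  92.95246105]] spoke ends [[429.27778709 275.99045395]
 [586.57182225  36.39261047]
 [208.14578519 236.24221908]]
tcp px [[318.37825774 322.46212906]]
[[-15, 18, 6], [-9, 42, 10], [-4, 61, 13], [1, 81, 16], [5, 98, 18]]
```

```bash
python3 -m inch '[[[-15,18,6],[0,0,0],0],[[-9,42,10],[0,0,0],0],[[-4,61,13],[0,0,0],0],[[1,81,16],[0,0,0],0],[[5,98,18],[0,0,0],0],[[5,98,18],[0,0,0],0],[[5,98,18],[0,0,0],0]]'
python3 st.py; python3 - <<'E'
from arc import *
arc([(.07,a,-.002) for a in np.linspace(4.75,2.6,19)])
E
```

```text
time: 7.15
ee_pos: [0.6012, -0.0781, 0.1997]
tcp_rot: [-90.5, -75.8, 37.8]
wrist_force: [0.1, 0.1, 0.0]
opening: -0.0001
x rel mid -2 mm r 71 a 4.79 yaw 0.65 pit 0.25 q [-32.8 -19.9 -46.4   9.9  65.7  55.9] F stand [0.1 0.  0. ] t 7.15
[[3, -1, 0], [11, -3, 1], [19, -5, 2], [26, -7, 4], [34, -9, 7], [41, -12, 11], [47, -14, 16], [53, -17, 21], [58, -19, 27], [62, -21, 34], [66, -23, 42], [68, -25, 49], [70, -27, 57], [71, -28, 66], [70, -29, 74], [69, -30, 82], [67, -31, 90], [64, -31, 98], [60, -32, 105]]
```

```bash
python3 -m inch '[[[3,-1,0],[0,0,0],0],[[11,-3,1],[0,0,0],0],[[19,-5,2],[0,0,0],0],[[26,-7,4],[0,0,0],0],[[34,-9,7],[0,0,0],0],[[41,-12,11],[0,0,0],0],[[47,-14,16],[0,0,0],0],[[53,-17,21],[0,0,0],0],[[53,-17,21],[0,0,0],0]]'
python3 st.py; python3 - <<'E'
from arc import *
arc([(.07,a,-.002) for a in np.linspace(3.8,2.45,14)])
w=bot.camera("wrist");save(w,"w6.png")
E
```

```text
time: 8.05
ee_pos: [0.5854, -0.0629, 0.2573]
tcp_rot: [-91.1, -75.9, 38.4]
wrist_force: [0.6, 0.5, 0.6]
opening: -0.0001
x rel mid -2 mm r 71 a 3.89 yaw 0.65 pit 0.25 q [-32.2 -26.9 -44.7  17.9  65.3  56.6] F stand [ 0.8 -0.1  0.6] t 8.05
[[3, -1, 6], [7, -3, 11], [10, -5, 18], [12, -7, 24], [14, -8, 31], [15, -10, 38], [16, -11, 45], [15, -12, 53], [14, -13, 60], [13, -13, 67], [10, -14, 73], [7, -14, 80], [3, -14, 86], [-1, -14, 92]]
```

View pics/w6.png

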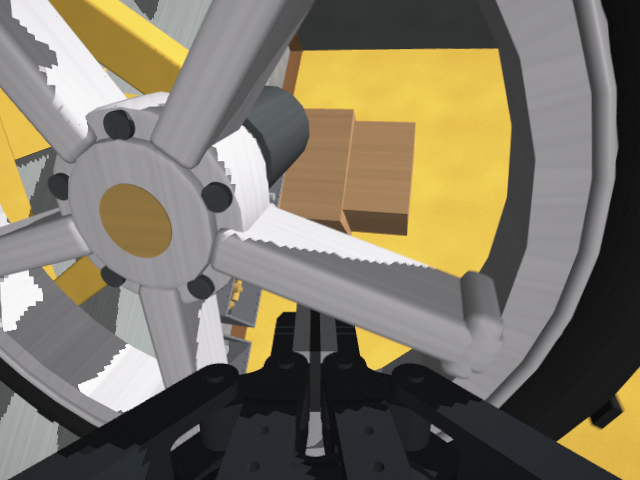

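The fingertips are just behind the pushed spoke, which runs from about (220,250) to (480,320), and forces are small. I'll continue the arc.

```bash
python3 -m inch '[[[3,-1,6],[0,0,0],0],[[7,-3,11],[0,0,0],0],[[10,-5,18],[0,0,0],0],[[12,-7,24],[0,0,0],0],[[14,-8,31],[0,0,0],0],[[15,-10,38],[0,0,0],0],[[16,-11,45],[0,0,0],0],[[15,-12,53],[0,0,0],0],[[14,-13,60],[0,0,0],0],[[13,-13,67],[0,0,0],0],[[10,-14,73],[0,0,0],0],[[7,-14,80],[0,0,0],0],[[3,-14,86],[0,0,0],0],[[-1,-14,92],[0,0,0],0],[[-1,-14,92],[0,0,0],0]]'
python3 st.py; python3 - <<'E'
from arc import *
p=np.load("p.npy");w=bot.camera("wrist")
crop=(0,0,640,480);draw(w,p,0.25,"w7.png",crop,1)
arc([(.07,a,-.002) for a in (2.4,2.35,2.3,2.25,2.2,2.15,2.1)])
E
```

```text
time: 9.6
ee_pos: [0.518, 0.0025, 0.2577]
tcp_rot: [-90.7, -75.9, 38.1]
wrist_force: [0.1, 0.6, -0.4]
opening: 0.0001
x rel mid -2 mm r 70 a 2.43 yaw 0.65 pit 0.25 q [-29.  -45.3 -55.   22.4  62.7  60.7] F stand [ 0.5  0.3 -0.4] t 9.6
[[-2, 0, 2], [-4, 0, 5], [-7, 0, 7], [-9, 1, 9], [-12, 1, 11], [-15, 2, 13], [-18, 2, 15]]
```

View pics/w7.png

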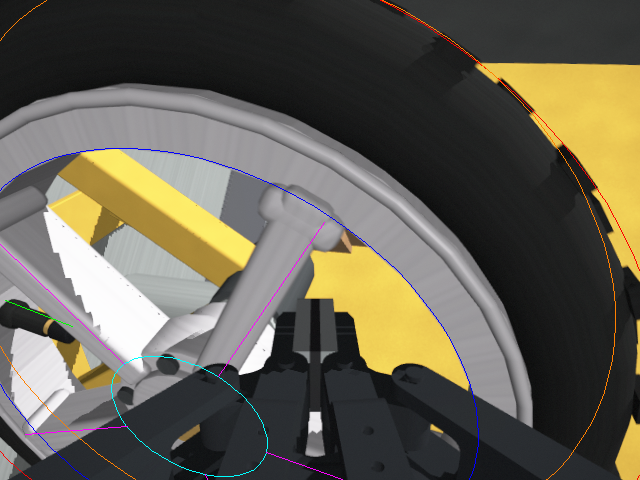

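The valve is at (40,320), dropping to the bottom. The model drawn at 0.25 lags the actual spoke by about 0.08, so θ is about 0.17. Joint 2 is at −45°, close to its limit of −48.6, so I'll make only the small final arc and then check.

```bash
python3 -m inch '[[[-2,0,2],[0,0,0],0],[[-4,0,5],[0,0,0],0],[[-7,0,7],[0,0,0],0],[[-9,1,9],[0,0,0],0],[[-9,1,9],[0,0,0],0]]'
python3 st.py; python3 - <<'E'
from arc import *
arc([(.07,2.40,-.002),(.07,2.45,-.002),(.07,2.45,-.03),(.07,2.45,-.06),(.075,2.5,-.10),(.08,2.6,-.13)])
E
```

```text
time: 10.15
ee_pos: [0.5116, 0.0089, 0.2485]
tcp_rot: [-90.6, -75.9, 38.0]
wrist_force: [0.5, -0.8, 0.6]
opening: -0.0001
x rel mid -2 mm r 70 a 2.24 yaw 0.65 pit 0.25 q [-28.5 -47.1 -56.8  22.   62.3  61.2] F stand [-0.2 -0.9  0.6] t 10.15
[[8, -1, -7], [10, -1, -10], [4, -28, -14], [-4, -57, -19], [-7, -97, -24], [-6, -127, -33]]
```

```bash
python3 -m inch '[[[8,-1,-7],[0,0,0],0],[[10,-1,-10],[0,0,0],0],[[10,-1,-10],[0,0,0],0],[[7,-14,-12],[0,0,0],0],[[4,-28,-14],[0,0,0],0],[[0,-43,-17],[0,0,0],0],[[-4,-57,-19],[0,0,0],0],[[-6,-77,-22],[0,0,0],0],[[-7,-97,-24],[0,0,0],0],[[-6,-127,-33],[0,0,0],0],[[-6,-127,-33],[0,0,0],0],[[-6,-127,-33],[0,0,0],0]]'
python3 st.py; python3 - <<'E'
from arc import *
p=np.load("p.npy");w=bot.camera("wrist");draw(w,p,0,"w8.png",(0,0,640,480),1)
for c in(w,bot.camera("scene")):
    for n in("valve","valve_tip"): print(n,[(np.round(d["box"]).tolist(),round(d["confidence"],2)) for d in bot.search_frame(c,n)[:2]])
    print(proj(c,W(p,np.array([.076,.116]),0,0)))
E
```

```text
time: 11.35
ee_pos: [0.4329, -0.0946, 0.2739]
tcp_rot: [-90.1, -75.9, 37.4]
wrist_force: [-0.2, -0.5, -0.2]
opening: -0.0001
x rel mid -131 mm r 79 a 2.62 yaw 0.65 pit 0.25 q [-50.9 -28.2 -37.   74.   75.8   7.4] F stand [-0.5 -0.2 -0.2] t 11.35
valve [([130.0, 214.0, 178.0, 232.0], 0.84), ([164.0, 214.0, 214.0, 265.0], 0.56)]
valve_tip [([126.0, 213.0, 178.0, 237.0], 0.96)]
[[177.56672132 232.318886  ]
 [133.60104349 228.51010248]]
valve []
valve_tip [([250.0, 204.0, 272.0, 240.0], 0.31)]
[[324.97536872 255.85105058]
 [324.51996159 266.23048262]]
```

View pics/w8.png

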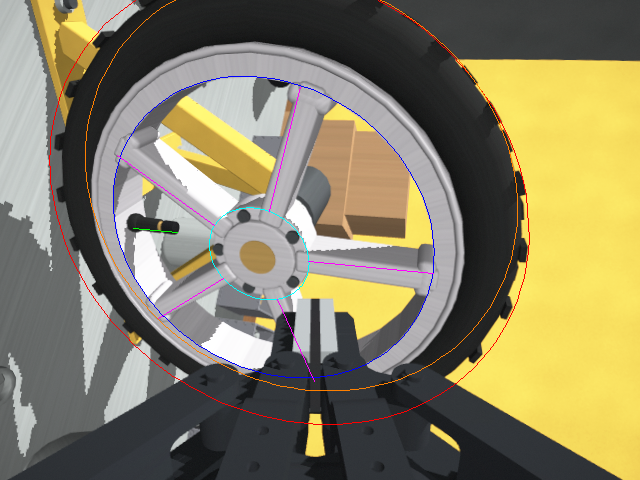

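The valve is at (135,222)–(178,228), about 5 px above the model drawn at 0, and the spokes also suggest θ of roughly +0.05 to 0.08. I'll fit it more exactly from the valve mask and view an enlargement.

```bash
python3 - <<'E'
from arc import *
p=np.load("p.npy");w=bot.camera("wrist")
m=bot.cut_out(w,"valve");print([(d["box"],d["confidence"],d["region"].sum()) for d in m[:2]])
ys,xs=np.nonzero(m[0]["region"]);q=np.c_[xs,ys]+.5;c0=q.mean(0);_,_,V=np.linalg.svd(q-c0);print("valve centroid",c0,"dir",V[0],"ext",np.ptp((q-c0)@V[0]))
for x in(0,.04,.08,.12):
    P=proj(w,W(p,np.array([.076,.096,.116]),x,0));d=P[0]-P[2];print(x,P[1],d/np.linalg.norm(d))
draw(w,p,.06,"w9.png",(80,40,480,340),2)
E
```

```text
[([129.0, 217.1, 179.5, 234.1], 0.91, np.int64(750))]
valve centroid [150.94266667 228.21066667] dir [0.9898904  0.14183439] ext 52.89264473818443
0 [154.79035457 233.41509563] [0.99581705 0.09136961]
0.04 [153.88553663 229.05308311] [0.99180242 0.12778093]
0.08 [153.14520041 224.66684544] [0.98653388 0.16355701]
0.12 [152.57294429 220.26173492] [0.98006279 0.19868802]
```

View pics/w9.png

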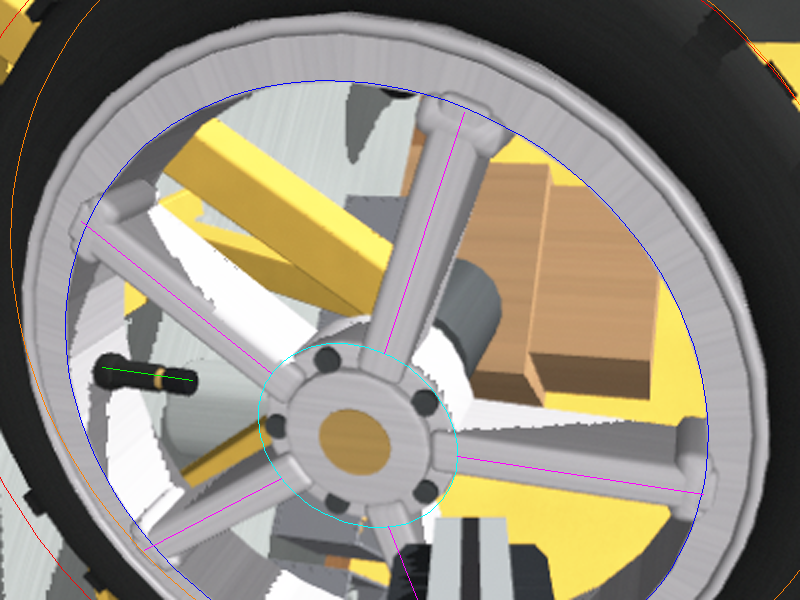

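The model at θ = 0.06 lies along the valve (100–195, 370–380 in the crop) and all visible spokes. The mask's direction and centroid both give 0.05–0.06, against the 0.14 limit. The hub ring matches, so the wheel has not visibly shifted along its axle. The hand is about 107 mm in front of the spokes, so I'm handing in.

```bash
python3 st.py; python3 -c "
from workcell import bot
print(bot.job_done())"
```

```text
x rel mid -129 mm r 80 a 2.60 yaw 0.65 pit 0.25 q [-50.7 -28.5 -37.2  73.8  75.7   7.5] F stand [-0.9  0.7  0.3] t 11.75
the job is handed in; nothing more can be done
None
```

I turned the wheel from about 2.30 rad to about 0.05 rad, so the valve is at the bottom within the 0.14 rad limit, and handed the job in at 11.75 s. It took one continuous push: I put the closed fingertips through a gap without the valve and pushed a single spoke round over the top, so no change of spoke was needed. Then I backed off and withdrew straight out.

**Last checks:**
- **Valve angle:** the valve mask and the visible spokes in the wrist camera agree on 0.05–0.06 rad (about 3°). I left that remainder uncorrected.
- **Wheel on its axle:** the hub outline still matches the model, so there is no visible shift, though I did not measure it to the millimetre.
- **Forces:** the wrist force was about 1 N or less at every check, taken after each move.
- **Hand clear:** the fingertips finished about 107 mm in front of the spokes.

**Checks that failed or were not made:**
- My first two fits of the stand's position were skewed and had to be redone.
- The networks did not find the valve in the scene camera.
- Joint 2 came within about 1.5° of its limit during the push.
- I did not measure the loose things on the bench again at the end.

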